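# True up a caddy corner with a try square

### The job

On the fly-tying bench, the side board of the little wooden tool caddy leans in over its base board on stiff dowel pins. Take the try square from the grey mat, stand it on the base board and, keeping its stock pressed down, push its heel and blade gently outwards against the side board until the corner is square and both faces sit against the square without a gap; hold it there for a second, firmly but gently, with some 5 to 10 N on each face. Then stand the square back on the mat; push the side board with the square only, and do not disturb the other things on the bench.

Things in the scene. Friction and masses are not known exactly. Their poses are not given: they have to be found in the camera images.
- square: Try square standing on its stock: dark wood stock 110 long (x), 22 wide (y), 28 high; at its +x end a steel blade 24 (x) x 5 (y), top 78 above the sole. 0.11 to 0.18 kg, centre of mass about 12 ahead (+x) of the middle. Origin: centre of the sole; z up, x towards the blade. Stock end and outer blade edge share one plane, x = 55, square to the sole. Grip the stock across y, clear of the blade.
- heel (a point): Outer corner of the square: foot of the stock end below the blade, at x = 55, y = 0, z = 0 of the square.
- base_board: The caddy's plywood base board, held to the bench on cork packing (gives about 0.025 per N pressed down, else fixed), level, 190 (x) x 150 (y). Origin on its centre line, 8 below its top, 4 to 11 above the bench (packing differs). x points to the side board, z up. Clamp screws at x = -83, y = +-63, top at z = 34; lugs 18 (x) x 12 (y) at x = 74.5, y = +-63, top at z = 26, hold the board's pins.
- corner (a point): Fixed point on the base board's top at x = 70, y = 0 of the base board: where the side board's inner face meets the base board when the board is upright. Axes as the base board. The stock drags as it slides on the base board (friction 0.5 to 0.7 of the press), so a push felt at the wrist includes this drag.
- side_board: Wooden board 110 wide (y), 9 thick (x), top edge 70 above the base board's top when upright. Origin on its pivot pins: mid thickness, 5.5 above the base's top, at x = 74.5 of the base. z up along the board, x outwards. Turns about y, stays where left; starts leaning in (to the base's -x) by 3 to 8 degrees; about 2 N at the top edge moves it either way, no stop at upright.
- mat: Grey work mat fixed on the bench, 240 (x) x 170 (y) x 3 thick; origin at the centre of its underside.
- mat_spool: Bystander: wooden spool, 26 across, 30 tall, on a corner of the mat; origin under its centre.
- vial: Bystander: small glass vial, 22 across, 38 tall, on the opposite corner of the mat; origin under its centre.
- jar: Bystander: glass jar with black lid, 40 across, 55 tall; origin under its centre.
- tape_roll: Bystander: roll of cork tape lying flat, 56 across, 30 tall; origin under its centre.
- spool: Bystander: brass spool, 40 across, 35 tall; origin under its centre.
Things that resemble listed ones, but are neither listed nor needed, are in the scene too. Of the things shaped like the square, the wood one is meant.

How it is judged:
By the outcome, as a careful person would: the job done as asked, in the order asked, and still so for the second after the job is handed in, with the robot touching nothing.
It also fails if it takes over 66 s, if anything falls off the work surface, if the arm or the gripper's body presses on something with over 40 N, if the wrist force passes 120 N, or if a joint passes its speed limit or range.

### The arm

A 7-joint arm with a two-finger parallel gripper is mounted at the origin on the work surface. World frame = base frame: x ahead of the robot, y to its left, z up, the work surface at z = 0. Lengths are in m, angles in rad, forces in N, time in s.
With the tool pointing down it reaches from about 0.425 to 0.875 m from the base axis. Payload 4.7 kg.
Tool frame: the origin (TCP) lies midway between the tips of the shut fingers; the grasp point (between the pads) lies 19 mm behind it; z points along the fingers, y is the direction in which the jaws open and shut (so a half turn about z gives the same grasp; the last joint's range is limited). The gripper opens to 85 mm and grips with 20 to 120 N. Pads are 22 mm wide; open, the fingers measure 114 mm over their backs; the gripper's body (76 mm by 85 mm) begins 54 mm behind the grasp point. The pads swing forward as they close: fully open they stand 13 mm farther back than shut.
Start: joints at [1.19, 0.321, -0.07, 1.45, 0.023, 1.371, -0.057], TCP at [0.25, -0.6, 0.231] pointing down, gripper open.
Joint ranges: [-2.86, 2.86], [-0.3, 2.09], [-1.38, 1.24], [0.06, 2.45], [-1.56, 4.7], [0.09, 2.05], [-2.69, 2.69]. Speed limits (rad/s): [2.57, 2.57, 3.14, 3.14, 3.14, 3.14, 3.14].

### API

Orientations are given as a rotation vector (axis times angle).
In Python, from plant import * gives the robot as it stands. The module is installed in compiled form; this text tells all that it offers.
- The arm moves only by the tool send_rows, never from a script. Its argument "moves" is a list that holds one entry, the list of rows, each a list of 5 numbers: the shift along the tool's x, y, z in cm, then the turn about the tool's z in degrees, then the finger opening in cm, from 0 to 8.54. In form: [[[dx, dy, dz, turn, claw], ...]]. A call has 1 to 20 rows; each row shifts and turns the commanded pose from where the row before left it, along the tool's axes as they then stand; what a row does not reach is not made up. A row lasts 1/12 s, in which the tool goes at most 41.7 mm and 7.16 degrees, less where a joint would pass 70% of its speed; a pose out of reach is approached as far as the arm can. A call with a gripper value outside its range is refused whole. The fingers move at their own pace and stop on an object; "newtons" is the grip in N (left out, the last holds). Time passes only in rows, so rows that do not move let the fingers close. It gives the time, the measured TCP pose, the force and the opening at its end, in the units of the state.
- get_obs(): the state, without advancing time (a new reading comes with each control period).
- get_image(name): name is "scene" or "top" or "wrist"; returns the picture (480x640x3 uint8, red, green, blue); there is no depth.
- camera_info(name): a dict with "mtx" (3x3 intrinsics, pixels), "dist" ([k1, k2, p1, p2, k3] as OpenCV has them; the pictures are not rectified), "cam_to_world" (4x4, takes a point from camera to world coordinates). Camera axes: x right, y down, z forward; pixel columns grow to the right and rows downward; lengths in m; the calibration is good to about 2 mm. A picture is of the moment at which its call begins: read the wrist's pose just before it. camera_info takes no time and is no camera call; for the wrist camera it gives the pose at the moment of the call.
- finish_job(): hands the job in, once; it reports no verdict.
Trained networks look in the newest picture that a camera, given by its name, has taken for a name from the list of things; names that differ only in an ending like _2 or _b are one class to them, and where a whole thing is asked for, a point or a joint stands for the part that bears it (a point fixed in the world has none). Each returns a list of dicts, best first, with "score" (0 to 1); they miss things now and then, are a little off and sometimes report something else, mostly with a low value. They report only what shows in the picture. A call takes as long as a camera call. They do not tell look-alikes from the thing itself.
- recognise(camera, thing): "location" ([row, column] in pixels, amid what is visible of it).
- regions_of(camera, thing): "region" (480x640 bool, what is visible of it) and "location" ([row, column] in pixels, amid what is visible of it).
- pinpoint(camera, thing): "location" ([row, column] in pixels: a listed point, or the origin of a listed thing).
The state is a dict: "time_s": time; "joint_positions": joint angles; "joint_vel": joint speeds; "joint_efforts": joint torques, N m; "ee_pos": TCP position; "tcp_rot": TCP orientation; "contact_force": force on the tool from outside, world axes, zero at the start; "wrist_torque": the same for the moment, N m; "width": finger opening in m.
Only numpy, scipy, OpenCV 4.12 (cv2) and the standard library are available. Lean on these libraries where they do the work, as an engineer would, in place of code of your own. Each camera call takes 0.05 s, during which the arm holds its last target. There are 200 camera calls.

## Working session

There is one attempt and no reset: what is moved stays moved. The work goes in short steps, Python scripts to look and compute and a tool call to move; the robot and the scene stay as the last step left them, time stands still between calls to the robot, and variables do not carry over. Pictures are saved under pics/ and viewed, about 8 in all and at most 12, crops included, and the job is handed in when it is done.

Besides the shell and the picture viewer there is one more tool, called after "Emit:" by a JSON object that holds its "fn" and its "kwargs", one argument or row to a line. send_rows: Moves the arm, as the interface text tells. Its arguments: {"type":"object","properties":{"moves":{"type":"array"},"newtons":{"type":"number"}},"required":["moves"]}

```bash
mkdir -p pics
cat > h.py <<'E'
from plant import *
import numpy as np, cv2
from scipy.spatial.transform import Rotation as R
def ray(cam,rc,ci=None):
    ci=ci or camera_info(cam); T=np.array(ci["cam_to_world"])
    p=cv2.undistortPoints(np.array([[[rc[1],rc[0]]]],float),np.array(ci["mtx"]),np.array(ci["dist"]))[0,0]
    d=T[:3,:3]@np.array([p[0],p[1],1]); return T[:3,3],d
def onz(cam,rc,z,ci=None):
    o,d=ray(cam,rc,ci); return o+d*(z-o[2])/d[2]
def proj(cam,P,ci=None):
    ci=ci or camera_info(cam); T=np.linalg.inv(np.array(ci["cam_to_world"]))
    q=np.atleast_2d(P)@T[:3,:3].T+T[:3,3]
    return cv2.projectPoints(q,np.zeros(3),np.zeros(3),np.array(ci["mtx"]),np.array(ci["dist"]))[0][:,0][:,::-1]
def save(n,im): cv2.imwrite("pics/"+n,im[:,:,::-1])
E
python3 - <<'E'
from h import *
for c in("top","scene"):
    save(c+"1.png",get_image(c))
    for t in("square","base_board","side_board","mat","mat_spool","vial","jar","tape_roll","spool"):
        print(c,t,[(round(r["score"],2),np.round(r["location"]).tolist(),np.round(onz(c,r["location"],0.0),3)[:2].tolist()) for r in pinpoint(c,t)][:3])
    for t in("heel","corner"):
        print(c,t,[(round(r["score"],2),np.round(r["location"],1).tolist(),np.round(onz(c,r["location"],0.01),3)[:2].tolist()) for r in pinpoint(c,t)][:3])
o=get_obs();print(o["time_s"],o["ee_pos"],o["tcp_rot"])
E
```

```text
top square [(0.9, [333.0, 399.0], [0.266, -0.222]), (0.75, [264.0, 479.0], [0.437, -0.436]), (0.73, [243.0, 399.0], [0.497, -0.231])]
top base_board [(0.58, [258.0, 225.0], [0.472, 0.225]), (0.5, [227.0, 223.0], [0.554, 0.229]), (0.37, [244.0, 395.0], [0.495, -0.221])]
top side_board [(0.27, [160.0, 300.0], [0.726, 0.021])]
top mat [(0.95, [247.0, 395.0], [0.488, -0.221])]
top mat_spool [(0.49, [214.0, 359.0], [0.577, -0.13])]
top vial [(0.58, [280.0, 432.0], [0.4, -0.312])]
top jar []
top tape_roll [(0.48, [252.0, 309.0], [0.48, 0.002])]
top spool [(0.63, [159.0, 300.0], [0.73, 0.022])]
top heel [(0.79, [224.7, 392.7], [0.545, -0.216]), (0.76, [245.5, 491.9], [0.483, -0.469]), (0.75, [336.0, 377.6], [0.261, -0.166])]
top corner [(0.73, [227.2, 223.5], [0.551, 0.226])]
scene square [(0.81, [347.0, 166.0], [0.438, -0.432]), (0.65, [307.0, 263.0], [0.494, -0.228]), (0.63, [236.0, 207.0], [0.265, -0.216])]
scene base_board [(0.81, [194.0, 406.0], [0.478, 0.229])]
scene side_board [(0.72, [206.0, 434.0], [0.548, 0.255])]
scene mat [(0.93, [305.0, 265.0], [0.493, -0.221]), (0.2, [267.0, 361.0], [0.558, -0.001])]
scene mat_spool [(0.45, [301.0, 319.0], [0.562, -0.128])]
scene vial [(0.48, [299.0, 208.0], [0.404, -0.305])]
scene jar [(0.75, [268.0, 360.0], [0.56, -0.005])]
scene tape_roll [(0.95, [242.0, 335.0], [0.469, 0.0])]
scene spool [(0.7, [307.0, 260.0], [0.49, -0.231]), (0.67, [314.0, 421.0], [0.726, 0.014]), (0.46, [304.0, 264.0], [0.491, -0.221])]
scene heel [(0.81, [224.1, 221.8], [0.266, -0.172]), (0.62, [377.5, 163.0], [0.493, -0.471]), (0.59, [315.7, 281.6], [0.54, -0.213])]
scene corner [(0.9, [208.3, 428.8], [0.549, 0.231])]
1.2 [ 0.25000243 -0.60003277  0.23134815] [ 3.08048477e+00  6.16197317e-01 -5.79783504e-05]
```

View pics/top1.png

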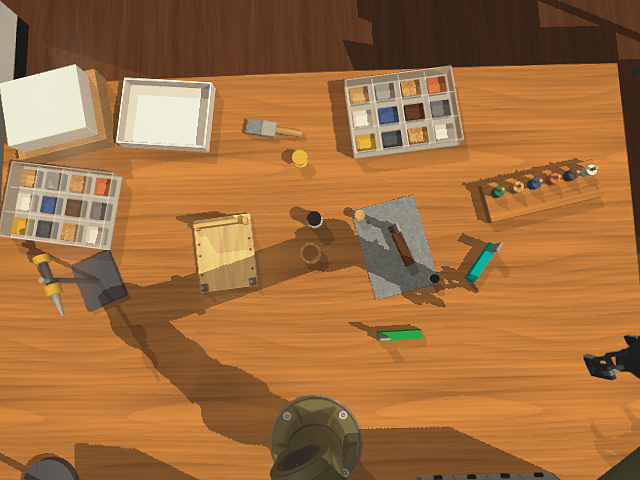

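View pics/scene1.png

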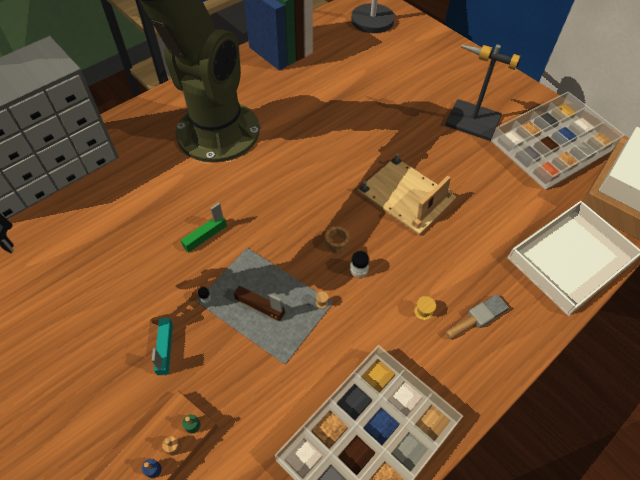

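The wood square stands on the mat (top image about row 243, col 399, blade end at row 228). The base board is around row 258, col 225, with the side board at its upper edge. The green and teal squares are look-alikes. I'm moving above the wood square.

Emit:
{"fn": "send_rows", "kwargs": {
  "moves": [
    [[3.2,-2.27,0,0,8.5],[3.2,-2.27,0,0,8.5],[3.2,-2.27,0,0,8.5],[3.2,-2.27,0,0,8.5],[3.2,-2.27,0,0,8.5],[3.2,-2.27,0,0,8.5],[3.2,-2.27,0,0,8.5],[3.2,-2.27,0,0,8.5],[3.2,-2.27,0,0,8.5],[3.2,-2.27,0,0,8.5],[3.2,-2.27,0,0,8.5],[0,0,0,0,8.5],[0,0,0,0,8.5],[0,0,0,0,8.5]]
  ]
}}

```text
time_s: 2.37
ee_pos: [0.4786, -0.2347, 0.2314]
tcp_rot: [3.08, 0.616, -0.001]
contact_force: [-0.2, -0.7, -0.2]
width: 0.0849
```

Run:
```python
from h import *
o=get_obs();print(o["time_s"],o["ee_pos"],o["tcp_rot"],o["contact_force"],o["width"])
save("w1.png",get_image("wrist"));ci=camera_info("wrist");print(np.round(ci["cam_to_world"],3))
for t,z in(("square",.003),("heel",.003),("mat",0),("vial",.003),("mat_spool",.003)):
    print(t,[(round(r["score"],2),np.round(r["location"]).tolist(),np.round(onz("wrist",r["location"],z,ci),4)[:2].tolist()) for r in pinpoint("wrist",t)][:3])
r=regions_of("wrist","square")
for q in r[:2]:
    m=q["region"].astype(np.uint8); print(q["score"],m.sum(),cv2.minAreaRect(cv2.findNonZero(m)))
```

```text
2.3667 [ 0.47857496 -0.23472212  0.23135975] [ 3.07976803e+00  6.16051802e-01 -8.37379143e-04] [-0.18370905 -0.68398476 -0.23070019] 0.08494208261267881
[[ 0.383 -0.879 -0.285  0.552]
 [-0.924 -0.364 -0.119 -0.205]
 [ 0.001  0.309 -0.951  0.374]
 [ 0.     0.     0.     1.   ]]
square [(0.85, [303.0, 487.0], [0.4394, -0.4331]), (0.84, [185.0, 326.0], [0.4891, -0.2332]), (0.69, [373.0, 240.0], [0.2616, -0.2259])]
heel [(0.71, [278.0, 539.0], [0.4844, -0.4689]), (0.61, [125.0, 331.0], [0.5408, -0.2164])]
mat [(0.88, [178.0, 312.0], [0.4896, -0.2183]), (0.22, [100.0, 82.0], [0.4769, -0.0025])]
vial [(0.57, [291.0, 366.0], [0.4046, -0.3122])]
mat_spool [(0.59, [50.0, 256.0], [0.5731, -0.1333])]
0.7 3421 ((328.5, 186.5), (129.0, 29.0), 90.0)
0.66 2703 ((245.24935913085938, 380.7103271484375), (80.10094451904297, 35.232364654541016), 17.52556800842285)
```

View pics/w1.png

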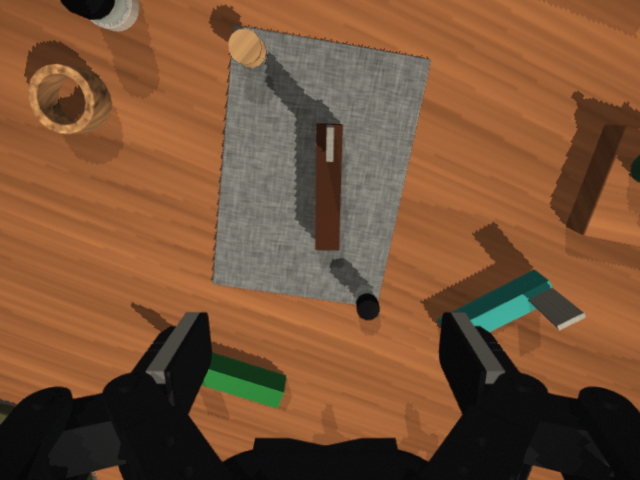

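The wood square stands near the image centre, with its stock top at rows 124–249 and cols 316–343 and the blade at the far end (col 330). The mat spool is at (47,247) and the vial at (307,368), both clear of the grasp. Next I'll compute the stock pose from its top-face corners.

Run:
```python
from h import *
c=[(124,316),(124,343),(249,341.5),(249,316)]
P=[onz("wrist",q,.031) for q in c]
f=(P[0]+P[1])/2;n=(P[2]+P[3])/2
print(np.round(P,4)); print("front",f,"rear",n,"len",np.linalg.norm(f-n),"mid",(f+n)/2,"yaw",np.degrees(np.arctan2(*(f-n)[1::-1])))
o=get_obs();M=R.from_rotvec(o["tcp_rot"]).as_matrix();print("toolyaw",np.degrees(np.arctan2(M[1,0],M[0,0])))
ps=(f+n)/2; ax=(f-n)/np.linalg.norm(f-n); g=ps-ax*.015; g[2]=.007
print("delta tool cm",M.T@(g-o["ee_pos"])*100)
# base in scene/top: outlines
for c,z in(("top",.015),("scene",.015)):
  get_image(c)
  for t in("corner","base_board","side_board"):
    for q in pinpoint(c,t)[:1]: print(c,t,q["score"],onz(c,q["location"],{"corner":.015,"base_board":.007,"side_board":.02}[t]))
```

```text
[[ 0.538  -0.2028  0.031 ]
 [ 0.5466 -0.2234  0.031 ]
 [ 0.4457 -0.2654  0.031 ]
 [ 0.4368 -0.2441  0.031 ]]
front [ 0.5423122  -0.21309731  0.031     ] rear [ 0.44124711 -0.2547414   0.031     ] len 0.10930865654053121 mid [ 0.49177966 -0.23391936  0.031     ] yaw 22.39421774389222
toolyaw 22.5220332910774
delta tool cm [-0.22042789  0.40678347 22.42712712]
top corner 0.87 [0.55535551 0.22673151 0.015     ]
top base_board 0.81 [0.48715475 0.22247341 0.007     ]
top side_board 0.58 [0.56021227 0.23517782 0.02      ]
scene corner 0.85 [0.55507791 0.23470958 0.015     ]
scene base_board 0.61 [0.48322075 0.22226663 0.007     ]
scene side_board 0.75 [0.55394973 0.24743668 0.02      ]
```

Emit:
{"fn": "send_rows", "kwargs": {
  "moves": [
    [[-0.11,0.2,3,0.1,8.5],[-0.11,0.2,3,0,8.5],[0,0,3,0,8.5],[0,0,3,0,8.5],[0,0,3,0,8.5],[0,0,3,0,8.5],[0,0,2,0,8.5],[0,0,1.5,0,8.5],[0,0,1.1,0,8.5],[0,0,0,0,8.5],[0,0,0,0,8.5]]
  ]
}}

```text
time_s: 4.03
ee_pos: [0.4784, -0.2386, 0.0053]
tcp_rot: [-3.081, -0.614, 0.0]
contact_force: [-0.6, -0.2, 0.3]
width: 0.085
```

Run:
```python
from h import *
o=get_obs();print(o["ee_pos"],o["contact_force"]);save("w2.png",get_image("wrist"))
```

```text
[ 0.47840784 -0.23860552  0.00529624] [-0.58483226 -0.18800868  0.32171836]
```

View pics/w2.png

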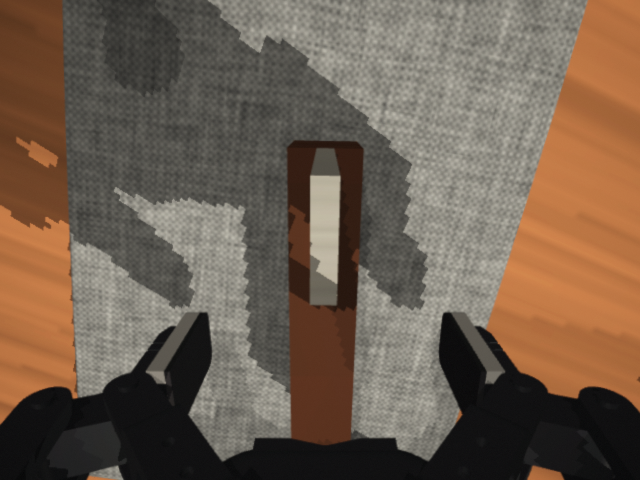

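Stock (cols 290–360) sits centred between the fingers, and the blade is clear ahead of the gripper body. Closing on it.

Emit:
{"fn": "send_rows", "kwargs": {
  "moves": [
    [[0,0,0,0,1.5],[0,0,0,0,1.5],[0,0,0,0,1.5],[0,0,0,0,1.5],[0,0,0,0,1.5],[0,0,0,0,1.5],[0,0,0,0,1.5],[0,0,0,0,1.5],[0,0,0,0,1.5],[0,0,0,0,1.5]]
  ],
  "newtons": 70
}}

```text
time_s: 4.92
ee_pos: [0.4788, -0.2389, 0.0059]
tcp_rot: [3.08, 0.613, 0.001]
contact_force: [-1.3, 0.4, 4.5]
width: 0.0208
```

Run:
```python
from h import *
o=get_obs();print(o["time_s"],o["ee_pos"],o["tcp_rot"],o["contact_force"],o["wrist_torque"],o["width"])
M=R.from_rotvec(o["tcp_rot"]).as_matrix()
get_image("wrist")
for z,c in((.031,[(148,288),(148,363)]),(.003,[(142,293),(142,358)])):
  for q in c: print(z,M.T@(onz("wrist",q,z)-o["ee_pos"])*1000)
for q in pinpoint("wrist","heel")[:1]:print(q,M.T@(onz("wrist",q["location"],.003)-o["ee_pos"])*1000)
```

```text
4.9167 [ 0.47883819 -0.23894396  0.0059026 ] [3.08029584e+00 6.13432717e-01 1.03073916e-03] [-1.27306904  0.40457514  4.52046883] [0.01782579 0.19158798 0.02626825] 0.020797352955812462
0.031 [ 68.68917311 -10.31704594 -25.07355535]
0.031 [ 68.69617018  11.24878749 -25.05368089]
0.003 [ 68.20497382 -11.00082114   2.9255946 ]
0.003 [68.2129326  12.04352132  2.94683185]
{'location': [139.0, 325.5], 'score': 0.72} [69.24073995  0.51920532  2.93671244]
```

Emit:
{"fn": "send_rows", "kwargs": {
  "moves": [
    [[0,0,-0.5,0,1.5],[0,0,-1.5,0,1.5],[0,0,-3,0,1.5],[0,0,-3,0,1.5],[0,0,-3,0,1.5],[0,0,-2,0,1.5],[0,0,0,0,1.5],[0,0,0,0,1.5],[0,0,0,0,1.5]]
  ]
}}

```text
time_s: 5.77
ee_pos: [0.4773, -0.2383, 0.134]
tcp_rot: [-3.08, -0.613, 0.003]
contact_force: [-1.1, 0.0, -2.5]
width: 0.0208
```

Emit:
{"fn": "send_rows", "kwargs": {
  "moves": [
    [[0.4,-1.1,0,0,1.5],[1.0,-2.7,0,0,1.5],[1.0,-2.7,0,0,1.5],[1.0,-2.7,0,0,1.5],[1.0,-2.7,0,0,1.5],[1.0,-2.7,0,0,1.5],[1.0,-2.7,0,0,1.5],[1.0,-2.7,0,0,1.5],[1.0,-2.7,0,0,1.5],[1.0,-2.7,0,0,1.5],[1.0,-2.7,0,0,1.5],[1.0,-2.7,0,0,1.5],[1.0,-2.7,0,0,1.5],[1.0,-2.7,0,0,1.5],[1.0,-2.7,0,0,1.5],[1.0,-2.7,0,5,1.5],[0.5,-1.2,0,5,1.5],[0,0,0,5,1.5],[0,0,0,0,1.5],[0,0,0,0,1.5]]
  ]
}}

```text
time_s: 7.43
ee_pos: [0.461, 0.2175, 0.134]
tcp_rot: [3.134, 0.211, -0.004]
contact_force: [0.4, 0.2, -0.7]
width: 0.0206
```

Run:
```python
from h import *
o=get_obs();print(o["time_s"],o["ee_pos"],o["tcp_rot"],o["contact_force"],o["wrist_torque"],o["width"])
M=R.from_rotvec(o["tcp_rot"]).as_matrix();print("yaw",np.degrees(np.arctan2(M[1,0],M[0,0])))
save("w3.png",get_image("wrist"))
for t,z in(("corner",.015),("base_board",.007),("side_board",.02),("heel",o["ee_pos"][2]-.003)):
  for q in pinpoint("wrist",t)[:2]:print(t,round(q["score"],2),q["location"],onz("wrist",q["location"],z))
```

```text
7.4333 [0.46104529 0.21751321 0.13399284] [ 3.13377552  0.21113119 -0.00423268] [ 0.44932959  0.18028061 -0.65455946] [ 1.44584281e-02  7.81007117e-02 -6.20255179e-05] 0.020640259262570106
yaw 7.708661751682738
corner 0.59 [86.6, 325.8] [0.55347445 0.22820122 0.015     ]
base_board 0.36 [287.2, 323.1] [0.41616618 0.21163973 0.007     ]
side_board 0.79 [76.8, 328.0] [0.5595155  0.22746705 0.02      ]
heel 0.7 [140.6, 326.9] [0.5305878  0.22495558 0.13099284]
```

View pics/w3.png

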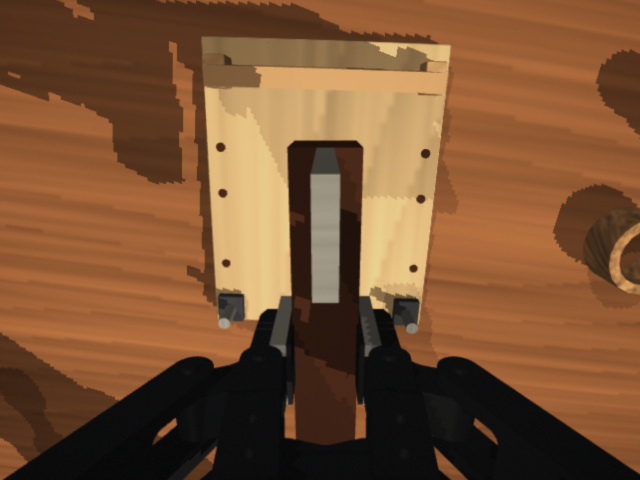

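The base board outline has corners near (38,202), (45,450), (321,217) and (320,420), with the clamp screws at the near corners. The side board is the strip at rows 65–95. The held square is aligned with the board to within a degree or so. Next I'll fit the base pose.

Run:
```python
from h import *
from scipy.optimize import least_squares
ci=camera_info("wrist")
px=np.array([(38,202),(45,450),(321,217),(320,420),(323,224),(327.5,412)],float)
L=np.array([(95,75,8),(95,-75,8),(-95,75,8),(-95,-75,8),(-83,63,34),(-83,-63,34)])/1000
def W(p,L): return R.from_euler("z",p[3]).apply(L)+p[:3]
for n in(4,6):
  s=least_squares(lambda p:(proj("wrist",W(p,L[:n]),ci)-px[:n]).ravel(),[.485,.222,.007,.13])
  p=s.x;print(n,p,np.degrees(p[3]),np.round(s.fun,1).tolist(),"corner",W(p,np.array([[.07,0,.008]])))
s=regions_of("wrist","side_board")
m=s[0]["region"];
for c in (240,280,380,420):
  r=np.where(m[:,c])[0]; print(c,r.min(),r.max(), onz("wrist",(r.max(),c),.015),onz("wrist",(r.max(),c),.085))
for lean in(3,5,8):
  a=np.radians(lean); 
  q=np.array([[-4.5,45,64.5],[-4.5,-45,64.5],[4.5,45,64.5],[-4.5,45,-5.5]])/1000
  q=R.from_euler("y",-a).apply(q)+[.0745,0,.0135]
  print(lean,proj("wrist",W(p,q),ci).round(1).tolist())
```

```text
4 [0.48583371 0.22142646 0.00476014 0.1077318 ] 6.172577611030108 [-0.0, -0.7, -0.5, -0.5, -2.3, 1.8, 2.9, -0.3] corner [[0.55542789 0.22895311 0.01276014]]
6 [0.48575733 0.22164668 0.00524717 0.10607103] 6.077422192028115 [-0.3, -1.1, -0.3, -0.4, -2.0, 1.2, 3.4, -0.7, -0.1, 1.2, -0.5, 0.0] corner [[0.55536392 0.22905773 0.01324717]]
240 66 87 [0.54733539 0.28065673 0.015     ] [0.54573903 0.26644831 0.085     ]
280 66 87 [0.55049051 0.25616961 0.015     ] [0.54805346 0.24848581 0.085     ]
380 69 90 [0.55686087 0.19476622 0.015     ] [0.55272643 0.20344341 0.085     ]
420 71 92 [0.55904979 0.16998684 0.015     ] [0.55433211 0.18526653 0.085     ]
3 [[81.4, 225.6], [86.7, 422.7], [60.0, 224.4], [82.4, 251.8]]
5 [[86.6, 226.0], [91.9, 422.1], [65.4, 224.7], [82.0, 251.9]]
8 [[94.4, 226.6], [99.6, 421.1], [73.5, 225.1], [81.5, 251.9]]
```

Emit:
{"fn": "send_rows", "kwargs": {
  "moves": [
    [[0,0,0,1.6,1.5],[0.42,-0.08,0,0,1.5],[0.42,-0.07,0,0,1.5],[0,0,2,0,1.5],[0,0,2,0,1.5],[0,0,2,0,1.5],[0,0,2,0,1.5],[0,0,1.5,0,1.5],[0,0,1,0,1.5],[0,0,0,0,1.5],[0,0,0,0,1.5],[0,0,0,0,1.5],[0,0,0,0,1.5],[0,0,0,0,1.5]]
  ]
}}

```text
time_s: 8.9
ee_pos: [0.4715, 0.2202, 0.0313]
tcp_rot: [-3.137, -0.162, -0.003]
contact_force: [-0.0, -0.8, -1.2]
width: 0.0208
```

Run:
```python
from h import *
get_image("wrist")
o=get_obs();print(o["time_s"],o["ee_pos"],o["contact_force"],o["wrist_torque"],o["width"])
M=R.from_rotvec(o["tcp_rot"]).as_matrix();print("yaw",np.degrees(np.arctan2(M[1,0],M[0,0])),M[:,2])
save("w4.png",get_image("wrist"))
```

```text
8.95 [0.47130549 0.22007808 0.03114846] [-0.30479541  0.05421562 -1.35320853] [-0.03358999  0.0448839  -0.01699415] 0.02072424474066208
yaw 5.919435740541508 [ 1.63744356e-03  2.00241202e-04 -9.99998639e-01]
```

View pics/w4.png

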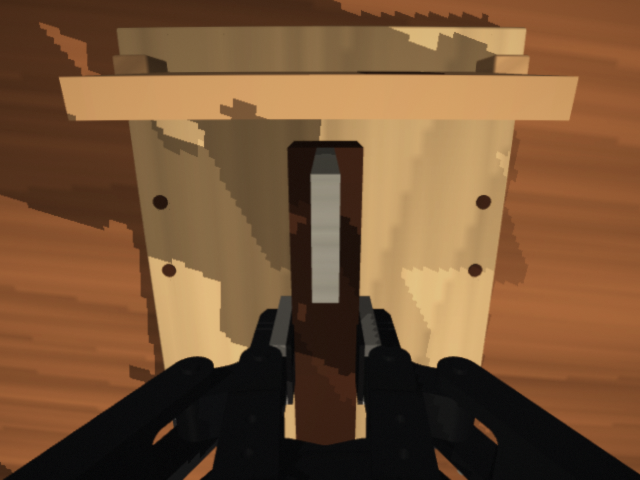

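The side board's inner top edge is at row 120, level and parallel to the square's front (row 142), and the square is centred. Lowering carefully.

Emit:
{"fn": "send_rows", "kwargs": {
  "moves": [
    [[0,0,0.6,0,1.5],[0,0,0.5,0,1.5],[0,0,0.1,0,1.5],[0,0,0,0,1.5],[0,0,0,0,1.5],[0,0,0,0,1.5],[0,0,0,0,1.5]]
  ]
}}

```text
time_s: 9.58
ee_pos: [0.4707, 0.22, 0.0184]
tcp_rot: [-3.137, -0.162, -0.0]
contact_force: [0.1, 0.7, -1.4]
width: 0.0206
```

Emit:
{"fn": "send_rows", "kwargs": {
  "moves": [
    [[0,0,0.1,0,1.5],[0,0,0,0,1.5],[0,0,0,0,1.5],[0,0,0,0,1.5]]
  ]
}}

```text
time_s: 9.92
ee_pos: [0.4707, 0.2199, 0.0173]
tcp_rot: [3.137, 0.162, 0.0]
contact_force: [0.8, -0.1, -2.2]
width: 0.0209
```

Emit:
{"fn": "send_rows", "kwargs": {
  "moves": [
    [[0,0,0.1,0,1.5],[0,0,0,0,1.5],[0,0,0,0,1.5],[0,0,0,0,1.5]]
  ]
}}

```text
time_s: 10.25
ee_pos: [0.4708, 0.2199, 0.0166]
tcp_rot: [3.137, 0.162, 0.0]
contact_force: [-2.0, -1.6, 4.6]
width: 0.0205
```

```bash
cat >> h.py <<'E'
def rep(n=6):
    F=[];T=[]
    for _ in range(n):
        get_image("wrist"); o=get_obs(); F.append(o["contact_force"]);T.append(o["wrist_torque"])
    F=np.mean(F,0);T=np.mean(T,0);M=R.from_rotvec(o["tcp_rot"]).as_matrix()
    print("t",round(o["time_s"],2),"pos",np.round(o["ee_pos"],5),"F tool x,y,z",np.round(M.T@F,2),"T tool",np.round(M.T@T,3),"yaw %.2f"%np.degrees(np.arctan2(M[1,0],M[0,0])),"tilt",np.round(M[2,:2],4))
E
python3 -c "
from h import *
rep()"
```

```text
t 10.55 pos [0.47081 0.21996 0.01668] F tool x,y,z [-2.09  0.78 -5.61] T tool [-0.16  -0.414  0.016] yaw 5.92 tilt [0.0003 0.0002]
```

Emit:
{"fn": "send_rows", "kwargs": {
  "moves": [
    [[0.1,0,0,0,1.5],[0.1,0,0,0,1.5],[0.1,0,0,0,1.5],[0.1,0,0,0,1.5],[0.1,0,0,0,1.5],[0.1,0,0,0,1.5],[0.1,0,0,0,1.5],[0.1,0,0,0,1.5]]
  ]
}}

```text
time_s: 11.22
ee_pos: [0.4777, 0.2212, 0.0166]
tcp_rot: [3.137, 0.163, -0.002]
contact_force: [-5.4, 0.2, 7.4]
width: 0.0205
```

```bash
python3 -c "
from h import *
rep()"
```

```text
t 11.52 pos [0.47799 0.22124 0.01662] F tool x,y,z [-3.96 -0.28 -6.68] T tool [-0.014 -0.744 -0.007] yaw 5.95 tilt [-0.0008 -0.0001]
```

Emit:
{"fn": "send_rows", "kwargs": {
  "moves": [
    [[0.06,0,0,0,1.5],[0.06,0,0,0,1.5],[0.06,0,0,0,1.5],[0.06,0,0,0,1.5],[0.06,0,0,0,1.5],[0.06,0,0,0,1.5],[0.06,0,0,0,1.5],[0.06,0,0,0,1.5],[0.06,0,0,0,1.5],[0.06,0,0,0,1.5]]
  ]
}}

```text
time_s: 12.35
ee_pos: [0.4828, 0.2219, 0.0165]
tcp_rot: [3.137, 0.164, -0.005]
contact_force: [-6.4, -1.1, 9.3]
width: 0.0209
```

```bash
python3 -c "
from h import *
rep(3)"
```

```text
t 12.5 pos [0.48296 0.22184 0.01657] F tool x,y,z [-6.64  0.61 -9.44] T tool [-0.025 -1.226 -0.013] yaw 5.96 tilt [-0.0027  0.0004]
```

Emit:
{"fn": "send_rows", "kwargs": {
  "moves": [
    [[0.05,0,-0.02,0,1.5],[0.05,0,-0.01,0,1.5],[0,0,0,0,1.5],[0,0,0,0,1.5]]
  ]
}}

```text
time_s: 12.83
ee_pos: [0.4842, 0.222, 0.0167]
tcp_rot: [3.137, 0.164, -0.003]
contact_force: [-3.6, -0.4, 6.3]
width: 0.0207
```

```bash
python3 -c "
from h import *
rep(4)"
```

```text
t 13.03 pos [0.4842  0.22198 0.01663] F tool x,y,z [-5.13 -0.   -6.64] T tool [ 0.026 -0.889 -0.056] yaw 5.97 tilt [-0.0021  0.0001]
```

Emit:
{"fn": "send_rows", "kwargs": {
  "moves": [
    [[0.05,0,0,0,1.5],[0.05,0,-0.01,0,1.5],[0.05,0,0,0,1.5],[0,0,0,0,1.5],[0,0,0,0,1.5]]
  ]
}}

```text
time_s: 13.45
ee_pos: [0.4857, 0.2221, 0.0167]
tcp_rot: [3.137, 0.164, -0.003]
contact_force: [-5.4, -0.1, 5.4]
width: 0.0203
```

```bash
python3 -c "
from h import *
rep(4)
save('w5.png',get_image('wrist'))"
```

```text
t 13.65 pos [0.48568 0.22209 0.01665] F tool x,y,z [-4.94 -0.41 -5.71] T tool [ 0.046 -0.893 -0.005] yaw 5.96 tilt [-0.0022  0.0001]
```

View pics/w5.png

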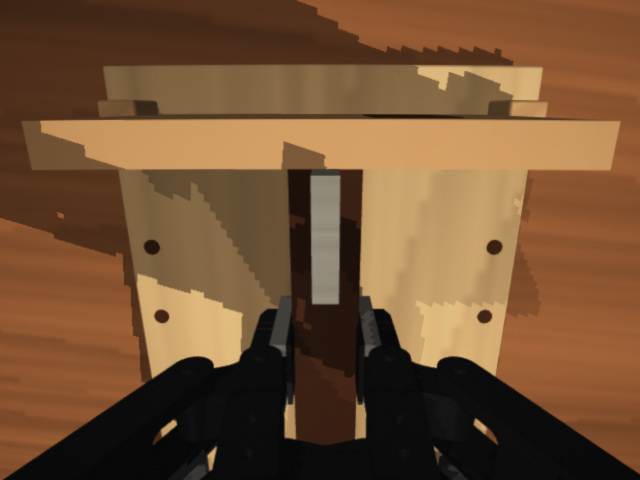

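The board's inner top edge is at row 169 and the blade's outer top edge at row 174, so contact is imminent. The forces so far look like drag only. Continuing.

Emit:
{"fn": "send_rows", "kwargs": {
  "moves": [
    [[0.05,0,0,0,1.5],[0.05,0,0,0,1.5],[0,0,0,0,1.5],[0,0,0,0,1.5]]
  ]
}}

```text
time_s: 14.03
ee_pos: [0.4858, 0.2221, 0.0166]
tcp_rot: [3.137, 0.164, -0.006]
contact_force: [-6.5, -2.1, 9.1]
width: 0.0207
```

```bash
python3 -c "
from h import *
rep(4)"
```

```text
t 14.23 pos [0.48574 0.22211 0.01658] F tool x,y,z [-7.55 -0.32 -8.33] T tool [ 0.036 -1.323  0.015] yaw 5.97 tilt [-0.004   0.0006]
```

Emit:
{"fn": "send_rows", "kwargs": {
  "moves": [
    [[0.05,0,0,0,1.5],[0.05,0,0,0,1.5],[0,0,0,0,1.5],[0,0,0,0,1.5]]
  ]
}}

```text
time_s: 14.57
ee_pos: [0.4857, 0.2221, 0.0165]
tcp_rot: [3.136, 0.164, -0.009]
contact_force: [-9.8, -2.2, 10.6]
width: 0.0205
```

```bash
python3 -c "
from h import *
rep(4)"
```

```text
t 14.77 pos [0.48577 0.22211 0.01654] F tool x,y,z [-10.66   1.14 -11.09] T tool [ 0.011 -1.787  0.021] yaw 5.98 tilt [-0.0058  0.0011]
```

Run:
```python
from h import *
from scipy.optimize import least_squares
im=get_image("wrist");ci=camera_info("wrist")
save("w6.png",cv2.resize(im[40:200],(800,int(160*1.25)),interpolation=cv2.INTER_CUBIC) if 0 else cv2.resize(im[50:200,180:480],(800,400),interpolation=cv2.INTER_CUBIC))
s=get_image("scene");save("s6.png",cv2.resize(s[140:250,340:480],(800,628))[:600])
def W(p,L): return R.from_euler("z",p[3]).apply(L)+p[:3]
p=np.array([.4858,.2216,.0052,np.radians(6.05)])
print("far edge",proj("wrist",W(p,np.array([[.095,.075,.008],[.095,-.075,.008]])),ci).round(1).tolist(), "lug", proj("wrist",W(p,np.array([[.0655,.057,.026],[.0835,.057,.026]])),ci).round(1).tolist())
for lean in(-2,0,2,4,5):
  a=np.radians(lean)
  q=np.array([[-4.5,0,64.5],[4.5,0,64.5],[-4.5,55,64.5],[-4.5,-55,64.5]])/1000
  q=R.from_euler("y",-a).apply(q)+[.0745,0,.0135]
  print(lean,proj("wrist",W(p,q),ci).round(1).tolist())
```

```text
far edge [[62.3, 103.5], [62.1, 547.4]] lug [[156.5, 145.2], [96.4, 137.3]]
-2 [[152.2, 327.1], [101.1, 327.2], [153.8, 34.0], [153.3, 619.4]]
0 [[164.4, 327.1], [114.2, 327.2], [165.8, 37.0], [165.2, 616.4]]
2 [[176.2, 327.1], [127.1, 327.2], [177.4, 40.2], [176.8, 613.2]]
4 [[187.6, 327.1], [139.9, 327.1], [188.6, 43.6], [188.1, 609.7]]
5 [[193.2, 327.1], [146.1, 327.1], [194.1, 45.4], [193.5, 608.0]]
```

View pics/w6.png

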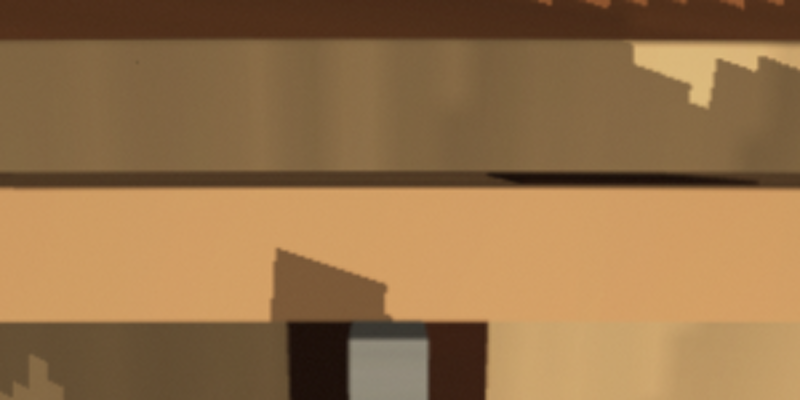

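View pics/s6.png

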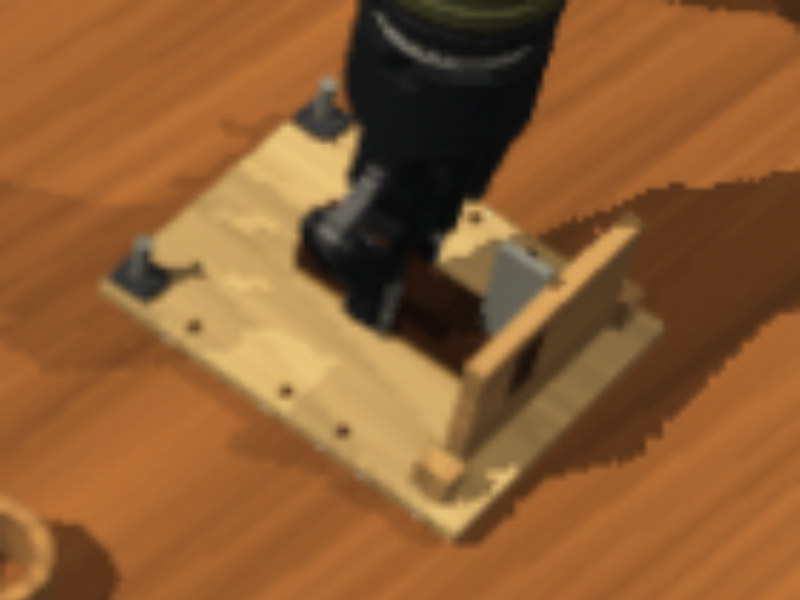

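The board now reads as nearly upright: inner top edge at row 170.7 against a prediction of 168 ± 3. The scene crop shows the blade and stock end against the board. The heel stopped advancing while the push rose, so the corner is closed. The press is a bit high, so I'll ease it to about 6.5–7 N.

Emit:
{"fn": "send_rows", "kwargs": {
  "moves": [
    [[0,0,-0.02,0,1.5],[0,0,-0.02,0,1.5],[0,0,-0.01,0,1.5],[0,0,0,0,1.5]]
  ]
}}

```text
time_s: 15.2
ee_pos: [0.4858, 0.2221, 0.0166]
tcp_rot: [3.136, 0.164, -0.009]
contact_force: [-9.9, -2.2, 7.2]
width: 0.0208
```

```bash
python3 -c "
from h import *
rep(5)"
```

```text
t 15.45 pos [0.48578 0.22214 0.01665] F tool x,y,z [-9.11 -0.05 -7.07] T tool [ 0.046 -1.506  0.034] yaw 5.99 tilt [-0.0057  0.0008]
```

Emit:
{"fn": "send_rows", "kwargs": {
  "moves": [
    [[0.03,0,-0.02,0,1.5],[0.03,0,-0.01,0,1.5],[0,0,0,0,1.5],[0,0,0,0,1.5]]
  ]
}}

```text
time_s: 15.78
ee_pos: [0.4858, 0.2221, 0.0166]
tcp_rot: [3.136, 0.164, -0.011]
contact_force: [-9.7, -1.3, 5.8]
width: 0.0207
```

```bash
python3 -c "
from h import *
rep(6)"
```

```text
t 16.08 pos [0.48579 0.22207 0.01666] F tool x,y,z [-9.89  0.16 -6.69] T tool [ 0.083 -1.656  0.042] yaw 5.99 tilt [-0.0068  0.0011]
```

Emit:
{"fn": "send_rows", "kwargs": {
  "moves": [
    [[0.03,0,-0.02,0,1.5],[0.01,0,-0.005,0,1.5],[0,0,0,0,1.5],[0,0,0,0,1.5],[0,0,0,0,1.5],[0,0,0,0,1.5],[0,0,0,0,1.5],[0,0,0,0,1.5]]
  ]
}}

```text
time_s: 16.75
ee_pos: [0.4858, 0.2221, 0.0167]
tcp_rot: [3.136, 0.164, -0.012]
contact_force: [-11.0, -0.4, 5.8]
width: 0.0205
```

```bash
python3 -c "
from h import *
rep(8);rep(8)
r=[q for q in regions_of('wrist','side_board')][:1]
m=r[0]['region']
print([np.where(m[:,c])[0][[0,-1]].tolist() for c in(100,200,450,550)])"
```

```text
t 17.15 pos [0.48578 0.22209 0.0167 ] F tool x,y,z [-10.17  -0.2   -6.09] T tool [ 0.078 -1.747  0.036] yaw 6.00 tilt [-0.0076  0.0011]
t 17.55 pos [0.48579 0.22209 0.01672] F tool x,y,z [-10.48   0.1   -6.39] T tool [ 0.081 -1.746  0.028] yaw 6.00 tilt [-0.0076  0.0012]
[[119, 170], [114, 170], [114, 171], [119, 170]]
```

Emit:
{"fn": "send_rows", "kwargs": {
  "moves": [
    [[0.03,0,-0.02,0,1.5],[0,0,0,0,1.5],[0,0,0,0,1.5],[0,0,0,0,1.5],[0,0,0,0,1.5],[0,0,0,0,1.5],[0,0,0,0,1.5],[0,0,0,0,1.5],[0,0,0,0,1.5],[0,0,0,0,1.5],[0,0,0,0,1.5],[0,0,0,0,1.5],[0,0,0,0,1.5]]
  ]
}}

```text
time_s: 18.68
ee_pos: [0.4858, 0.2221, 0.0168]
tcp_rot: [3.136, 0.164, -0.013]
contact_force: [-11.4, 0.4, 5.3]
width: 0.0207
```

```bash
python3 -c "
from h import *
rep(8);rep(8);rep(8)"
```

```text
t 19.08 pos [0.4858  0.22207 0.01677] F tool x,y,z [-10.59  -0.09  -6.07] T tool [ 0.096 -1.806  0.046] yaw 6.00 tilt [-0.0082  0.0012]
t 19.48 pos [0.4858  0.22207 0.01678] F tool x,y,z [-10.62  -0.13  -6.  ] T tool [ 0.103 -1.816  0.041] yaw 6.00 tilt [-0.0081  0.0013]
t 19.88 pos [0.48578 0.22208 0.01677] F tool x,y,z [-10.61  -0.27  -5.45] T tool [ 0.1   -1.817  0.025] yaw 6.00 tilt [-0.0082  0.0012]
```

Held steady for over 2 s, with about 7.2 N on the sole and a 10.6 N push. After subtracting drag, that's about 6 N on the side board. Backing off straight, then lifting.

Emit:
{"fn": "send_rows", "kwargs": {
  "moves": [
    [[-0.1,0,0,0,1.5],[-0.1,0,0,0,1.5],[-0.1,0,0,0,1.5],[-0.1,0,0,0,1.5],[-0.1,0,0,0,1.5],[-0.1,0,0,0,1.5],[-0.15,0,0,0,1.5],[-0.2,0,0,0,1.5],[-0.2,0,0,0,1.5],[-0.2,0,0,0,1.5],[-0.2,0,-0.02,0,1.5],[-0.2,0,-0.1,0,1.5],[0,0,0,0,1.5],[0,0,0,0,1.5]]
  ]
}}

```text
time_s: 21.05
ee_pos: [0.4729, 0.2201, 0.0193]
tcp_rot: [3.137, 0.162, 0.001]
contact_force: [0.6, -0.3, -1.0]
width: 0.0212
```

Run:
```python
from h import *
rep(3)
r=regions_of('wrist','side_board')[:1]
m=r[0]['region'];ci=camera_info("wrist")
print([np.where(m[:,c])[0][[0,-1]].tolist() for c in(150,250,400,500)])
def W(p,L): return R.from_euler("z",p[3]).apply(L)+p[:3]
p=np.array([.4858,.2216,.0052,np.radians(6.05)])
for lean in(-1,0,1):
  q=R.from_euler("y",-np.radians(lean)).apply(np.array([[-4.5,0,64.5],[4.5,0,64.5]])/1000)+[.0745,0,.0135]
  print(lean,proj("wrist",W(p,q),ci).round(1).tolist())
print("far edge",proj("wrist",W(p,np.array([[.095,.05,.008]])),ci).round(1).tolist())
save("w7.png",get_image("wrist"))
```

```text
t 21.2 pos [0.47309 0.22011 0.01918] F tool x,y,z [-0.06  0.4   0.82] T tool [ 0.029 -0.032 -0.006] yaw 5.92 tilt [0.0002 0.    ]
[[43, 102], [42, 101], [42, 101], [43, 102]]
-1 [[83.5, 322.7], [29.9, 322.5]]
0 [[90.0, 322.7], [36.7, 322.5]]
1 [[96.5, 322.7], [43.5, 322.5]]
far edge [[21.5, 174.1]]
```

View pics/w7.png

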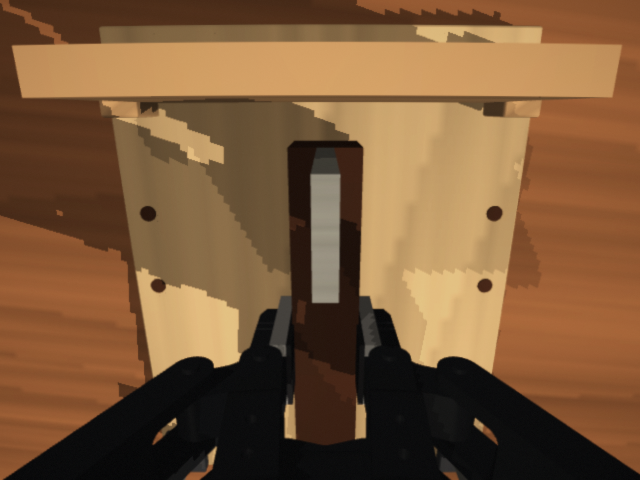

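Run:
```python
from h import *
from scipy.optimize import least_squares
im=cv2.imread("pics/w7.png").astype(int).sum(2);ci=camera_info("wrist")
print("col250 rows20-50",im[20:50,240:260].mean(1).round().tolist());print("90-110",im[90:110,240:260].mean(1).round().tolist())
def W(p,L): return R.from_euler("z",p[3]).apply(L)+p[:3]
def f(v,z,obs):
  p=np.array([v[0],.2216,z,np.radians(6.05)])
  a=R.from_euler("y",-v[1]).apply(np.array([[-4.5,15,64.5],[4.5,15,64.5],[-4.5,15,-5.5]])/1000)+[.0745,0,.0135]
  return proj("wrist",W(p,np.vstack([a,[.095,.015,.008]])),ci)[:,0]-obs
obs=np.array([97,43.5,102,26])
for z in(.0045,.0057,.007):
  s=least_squares(f,[.486,0],x_scale=[.001,.01],args=(z,obs));print(z,s.x[0],np.degrees(s.x[1]),s.fun.round(1))
```

```text
col250 rows20-50 [154.0, 154.0, 154.0, 158.0, 202.0, 270.0, 287.0, 295.0, 298.0, 298.0, 298.0, 299.0, 299.0, 298.0, 299.0, 300.0, 300.0, 300.0, 300.0, 301.0, 304.0, 341.0, 430.0, 463.0, 466.0, 466.0, 466.0, 466.0, 466.0, 467.0]
90-110 [474.0, 474.0, 475.0, 474.0, 464.0, 362.0, 253.0, 224.0, 208.0, 181.0, 164.0, 153.0, 205.0, 232.0, 235.0, 235.0, 235.0, 236.0, 236.0, 236.0]
0.0045 0.48449735764440544 -0.20290669590347518 [-0.6  0.6  1.  -1. ]
0.0057 0.48437371334938467 -0.2178922833492095 [-0.1  0.2  1.3 -1.3]
0.007 0.48423957558704395 -0.23425198750928244 [ 0.3 -0.2  1.6 -1.6]
```

Side board stands upright (measured about -0.2° with ±0.4° uncertainty). Inner face top is at row 96 and foot at row 102. The square is clear of it. Carrying the square back to the mat.

Emit:
{"fn": "send_rows", "kwargs": {
  "moves": [
    [[0,0,-1,0,1.5],[0,0,-2,0,1.5],[0,0,-3,0,1.5],[0,0,-3,0,1.5],[0,0,-2.5,0,1.5],[0,0,0,-5.5,1.5],[0,0,0,-5.5,1.5],[0,0,0,-5.5,1.5],[0,0,0,0,1.5],[0,0,0,0,1.5]]
  ]
}}

```text
time_s: 22.13
ee_pos: [0.473, 0.2202, 0.1346]
tcp_rot: [3.082, 0.607, 0.001]
contact_force: [-0.8, 0.1, -0.8]
width: 0.0207
```

Emit:
{"fn": "send_rows", "kwargs": {
  "moves": [
    [[-0.53,1.33,0,0,1.5],[-1.06,2.666,0,0,1.5],[-1.06,2.666,0,0,1.5],[-1.06,2.666,0,0,1.5],[-1.06,2.666,0,0,1.5],[-1.06,2.666,0,0,1.5],[-1.06,2.666,0,0,1.5],[-1.06,2.666,0,0,1.5],[-1.06,2.666,0,0,1.5],[-1.06,2.666,0,0,1.5],[-1.06,2.666,0,0,1.5],[-1.06,2.666,0,0,1.5],[-1.06,2.666,0,0,1.5],[-1.06,2.666,0,0,1.5],[-1.06,2.666,0,0,1.5],[-1.06,2.666,0,0,1.5],[-0.53,1.33,0,0,1.5],[0,0,0,0,1.5],[0,0,0,0,1.5],[0,0,0,0,1.5]]
  ]
}}

```text
time_s: 23.8
ee_pos: [0.4792, -0.2369, 0.1341]
tcp_rot: [-3.08, -0.612, -0.0]
contact_force: [0.7, 0.0, -1.6]
width: 0.0207
```

```bash
python3 -c "
from h import *
rep(3)"
```

```text
t 23.95 pos [ 0.4792  -0.23709  0.13425] F tool x,y,z [0.21 0.13 1.31] T tool [-0.007 -0.012  0.015] yaw 22.55 tilt [ 0.0001 -0.0002]
```

Emit:
{"fn": "send_rows", "kwargs": {
  "moves": [
    [[0,0,2,0,1.5],[0,0,3,0,1.5],[0,0,3,0,1.5],[0,0,2,0,1.5],[0,0,1.5,0,1.5],[0,0,0.6,0,1.5],[0,0,0.3,0,1.5],[0,0,0.2,0,1.5],[0,0,0.1,0,1.5],[0,0,0,0,1.5],[0,0,0,0,1.5],[0,0,0,0,1.5]]
  ]
}}

```text
time_s: 24.95
ee_pos: [0.4794, -0.2392, 0.008]
tcp_rot: [3.081, 0.61, 0.002]
contact_force: [-0.1, 0.3, -1.5]
width: 0.0209
```

Emit:
{"fn": "send_rows", "kwargs": {
  "moves": [
    [[0,0,0.05,0,1.5],[0,0,0.05,0,1.5],[0,0,0,0,1.5],[0,0,0,0,1.5]]
  ]
}}

```text
time_s: 25.28
ee_pos: [0.4788, -0.2389, 0.0062]
tcp_rot: [3.082, 0.611, -0.0]
contact_force: [0.4, 0.5, -2.0]
width: 0.0209
```

Emit:
{"fn": "send_rows", "kwargs": {
  "moves": [
    [[0,0,0.04,0,1.5],[0,0,0,0,1.5],[0,0,0,0,1.5],[0,0,0,0,1.5]]
  ]
}}

```text
time_s: 25.62
ee_pos: [0.4789, -0.2389, 0.0059]
tcp_rot: [3.081, 0.611, 0.0]
contact_force: [-0.6, 0.0, 0.9]
width: 0.0209
```

```bash
python3 -c "
from h import *
rep(3)"
```

```text
t 25.77 pos [ 0.47887 -0.23889  0.00592] F tool x,y,z [-0.8  -0.22 -0.99] T tool [ 0.125 -0.154  0.012] yaw 22.42 tilt [-0.      0.0002]
```

Emit:
{"fn": "send_rows", "kwargs": {
  "moves": [
    [[0,0,0,0,3],[0,0,0,0,4],[0,0,0,0,6],[0,0,0,0,8.5],[0,0,0,0,8.5],[0,0,0,0,8.5],[0,0,0,0,8.5],[0,0,0,0,8.5],[0,0,0,0,8.5],[0,0,-1,0,8.5],[0,0,-2,0,8.5],[0,0,-3,0,8.5],[0,0,-4,0,8.5],[0,0,-4,0,8.5],[0,0,-4,0,8.5],[0,0,-3,0,8.5],[0,0,0,0,8.5],[0,0,0,0,8.5]]
  ]
}}

```text
time_s: 27.27
ee_pos: [0.4801, -0.2393, 0.2189]
tcp_rot: [3.078, 0.61, 0.006]
contact_force: [-0.1, 0.6, -0.4]
width: 0.0849
```

Run:
```python
from h import *
rep(2)
a=get_image("wrist");s=get_image("scene")
save("f.png",np.vstack([cv2.resize(a,(400,300)),cv2.resize(s[130:340,180:480],(400,280))]))
```

```text
t 27.37 pos [ 0.47828 -0.23858  0.21538] F tool x,y,z [-0.3   0.37 -0.1 ] T tool [-0.001  0.024 -0.015] yaw 22.43 tilt [-0.0007 -0.0005]
```

View pics/f.png

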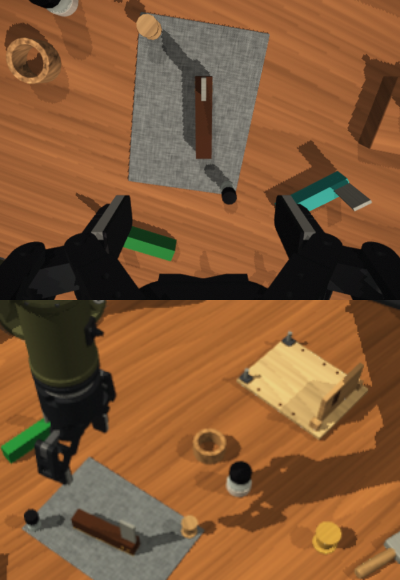

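The square stands on the mat where it started. The spool, vial, jar and tape look untouched, and the side board stands upright. Handing in.

```bash
python3 -c "
from h import *
print(finish_job())"
```

```text
the job is handed in; nothing more can be done
None
```

I squared the side board with the wooden try square, stood the square back on the mat where it came from, and handed the job in at about 27 s of the 66 s.

**Squaring:** I slid the square, stock pressed down, out along the base board until its heel stopped advancing while the push kept rising. I held it there for over 2 s with steady forces:
- **Sole:** about 7 N.
- **Side board:** the push at the wrist was 10.6 N. Taking off the estimated drag leaves about 5.5 to 7 N on the face. I could not measure the drag separately, so if it had eased off, the face would have carried up to 10.6 N. While I was closing in, before the hold, the sole briefly carried about 12 N.

**Upright check:** After I backed off, the wrist picture gave the side board as about 0.2° past upright, with an uncertainty of about 0.4°. An earlier estimate, with the square still pressed in, showed it leaning in by about 0.3°. The two disagree, but only within the camera's error. During the hold the tool itself tilted up to 0.5°. The fingertip height barely changed, so I took it that the square stayed flat on the base.

**Final pictures:** The square is standing on the mat, the other things on the bench look undisturbed, and the gripper is open and touching nothing.

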